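# Load the block warmer with the vessels that fit its bores

## Robot

A 6-joint arm with a two-finger parallel gripper is mounted at the origin on a cart in front of the work surface, level with it; the furniture and walls round the work are solid. World frame = base frame: x ahead of the robot, y to its left, z up, the work surface at z = 0. Lengths are in mm, angles in rad, forces in N, time in s.
With the tool pointing down it reaches from about 400 to 925 mm from the base axis. Payload 12.5 kg.
Tool frame: the origin (TCP) lies at the very end of the fingers, on their centre line; the grasp point (between the pads) lies 19 mm behind it; z points along the fingers, y is the line along which they close (so a half turn about z gives the same grasp; the last joint's range is limited). The gripper opens to 95 mm and grips with 3 to 60 N. Pads are 20 mm wide; open, the fingers measure 119 mm over their backs; the gripper's body (75 mm by 180 mm) begins 59 mm behind the grasp point.
Start: joints at [1.207, 0.491, 1.559, -0, 1.092, -0.106], TCP at [159.328, 604.369, 214.661] pointing down, gripper open.
Joint ranges: [-3.1, 3.1], [-0.84, 2.19], [0.05, 2.79], [-1.13, 4.28], [0.06, 2.93], [-2.69, 2.69]. Speed limits (rad/s): [2.22, 2.22, 2.79, 3.14, 3.14, 3.14].

## Interface

Orientations are given as a rotation vector (axis times angle).
In Python, from workcell import * gives the robot as it stands. Calls block until the motion is done:
- move_pose(position, orientation): joint-space move of the TCP to a pose.
- movel(position, orientation=None, rate=150, contact_N=None): straight line of the TCP; orientation=None keeps the orientation; rate is the mean speed in mm/s. With contact_N (N) it stops when the force on the tool has changed by that much, and returns True; else False.
- movej(angles): joint-space move.
- set_gripper(opening, newtons=None): finger opening in mm; newtons is the grip in N (None keeps the last); returns when the fingers have stopped.
- hold(seconds).
- solve_ik(position, orientation): joint angles nearest the present ones, or None.
- read_state(): the state.
- grab_frame(name): name is "side" or "top" or "wrist"; returns a dict with "pixels" (420x560x3 uint8, red, green, blue), "fx", "fy", "cx", "cy" (pixels), "dist" ([k1, k2, p1, p2, k3] as OpenCV has them; the pictures are not rectified), "rvec" (rotation vector, rad) and "tvec" (3), from world to camera coordinates, as OpenCV has them. Camera axes: x right, y down, z forward; pixel columns grow to the right and rows downward; lengths in mm; the calibration is good to about 2 mm. A picture is of the moment at which its call begins. There is no depth.
A pose or a line that the arm cannot do raises Unreachable and nothing moves.
- close_job(): hands the job in; it is judged then, once.
The state is a dict: "time": time; "q": joint angles; "joint_vel": joint speeds; "tau": joint torques, N m; "eef_pos": TCP position; "tcp_rot": TCP orientation; "contact_force": force on the tool from outside, world axes, zero at the start; "wrist_torque": the same for the moment, N m; "finger_gap": finger opening in mm; "gripper_force": force on a finger pad.
Only numpy, scipy, OpenCV 4.12 (cv2) and the standard library are available. Lean on these libraries where they do the work, as an engineer would, in place of code of your own. Each camera call takes 0.05 s, during which the arm holds its last target. There are 200 camera calls.

## Task

Load the block warmer for the slide-mounting class: of the closed vessels standing to the right of the warmer, put the small vial, the round amber bottle, the square white bottle and the wide specimen jar each in the block whose bore is made for its shape and size, so that metal lies close round it. Keep them upright all the way, set each right down on the floor of its bore and let go.

Things in the scene. Friction and masses are not known exactly. Their poses are not given: they have to be found in the camera images.
- vial_mid (a point): Small clear vial, black screw cap no wider than it, 25 mm in diameter, 54 mm tall; the one among the vessels right of the warmer, not those at the back of the bench. Point: on its axis, half-way up (27 mm above its underside), z up. Starts upright on the bench, about 20 g. Stands 14 mm deep in its block: grip the upper part so that the fingers clear the block
- amber_bottle_mid (a point): Round brown glass bottle, white label, black screw cap; body 40 mm in diameter up to 46 mm height, cap 29 mm in diameter from 56 to 72 mm. Point: on its axis, half-way up (36 mm above its underside), z up. Starts upright on the bench, about 90 g. Stands 14 mm deep in its block: grip the upper part so that the fingers clear the block
- square_bottle_mid (a point): Square white plastic bottle, grey screw cap; body 38 x 38 mm up to 50 mm height, cap 29 mm in diameter from 56 to 72 mm. Point: on its axis, half-way up (36 mm above its underside), z up, x and y square to its flat sides. Starts upright on the bench, about 90 g. Stands 14 mm deep in its block: grip the upper part so that the fingers clear the block
- jar_mid (a point): Wide specimen jar with a white screw lid, body 59 mm in diameter up to 52 mm, lid 62 mm in diameter above, 67 mm tall. Point: on its axis, half-way up (33.5 mm above its underside), z up. Starts upright on the bench, about 50 g. Stands 14 mm deep in its block: grip the upper part so that the fingers clear the block
- block_small_round_seat (a point): Block with the smallest round bore (for the vial): bare aluminium block 94 x 94 mm, one of four set two by two in the white warmer; block tops 62 mm above the bench, 4 mm above the housing. Blind bore in its middle, 31 mm in diameter, 14 mm deep, countersunk by 5 mm all round. This point: middle of the bore's floor, 48 mm above the bench; z up, x and y along the block's sides. Fixed
- block_mid_round_seat (a point): Block with the middle-sized round bore (for the amber bottle): bare aluminium block 94 x 94 mm, one of four set two by two in the white warmer; block tops 62 mm above the bench, 4 mm above the housing. Blind bore in its middle, 46 mm in diameter, 14 mm deep, countersunk by 5 mm all round. This point: middle of the bore's floor, 48 mm above the bench; z up, x and y along the block's sides. Fixed
- block_square_seat (a point): Block with the square bore (for the square bottle): bare aluminium block 94 x 94 mm, one of four set two by two in the white warmer; block tops 62 mm above the bench, 4 mm above the housing. Blind bore in its middle, 44 x 44 mm, its sides parallel to the block's, 14 mm deep, countersunk by 5 mm all round. This point: middle of the bore's floor, 48 mm above the bench; z up, x and y along the block's sides. Fixed
- block_large_round_seat (a point): Block with the largest round bore (for the jar): bare aluminium block 94 x 94 mm, one of four set two by two in the white warmer; block tops 62 mm above the bench, 4 mm above the housing. Blind bore in its middle, 66 mm in diameter, 14 mm deep, countersunk by 5 mm all round. This point: middle of the bore's floor, 48 mm above the bench; z up, x and y along the block's sides. Fixed
Things that resemble listed ones, but are neither listed nor needed, are in the scene too. What is shaped like the part that bears jar_mid but turquoise is not meant. What is shaped like the part that bears square_bottle_mid but purple is not meant.

How it is judged:
By the outcome, as a careful person would: the job done as asked, in the order asked, and still so for the second after the job is handed in, with the robot touching nothing.
It also fails if it takes over 104 s, if anything falls off the work surface, if the arm or the gripper's body presses on something with over 40 N, if the wrist force passes 120 N, or if a joint passes its speed limit or range.

## Working session

There is one attempt and no reset: what is moved stays moved. The work goes in short steps, each a Python script; the robot and the scene stay as the last script left them, time stands still between calls to the robot, and variables do not carry over. Pictures are saved under pics/ and viewed, at most 14 in all, crops included, and the job is handed in when it is done.

```bash
mkdir -p pics; ls; python3 - <<'E'
from workcell import *
import cv2
for n in("top","side"):
    f=grab_frame(n); cv2.imwrite(f"pics/{n}0.png",cv2.resize(f["pixels"][:,:,::-1],(800,600),interpolation=cv2.INTER_CUBIC))
    print({k:v for k,v in f.items() if k!="pixels"})
E
```

```text
pics
{'fx': 472.1332104304159, 'fy': 472.1332104304159, 'cx': 281.3338019134072, 'cy': 212.73353852398512, 'dist': array([0.03989827, 0.        , 0.        , 0.        , 0.        ]), 'rvec': array([ 2.15034319, -2.11163034,  0.21193631]), 'tvec': array([ -80.33490602,  489.79337254, 1186.68194207])}
{'fx': 520.9359138864914, 'fy': 520.9359138864914, 'cx': 285.7897798518108, 'cy': 217.42684376535163, 'dist': array([-0.18584217,  0.        ,  0.        ,  0.        ,  0.        ]), 'rvec': array([ 2.12830551, -0.14126782,  0.04437338]), 'tvec': array([-523.16656464,   61.90016941, 1179.59847746])}
```

View pics/top0.png

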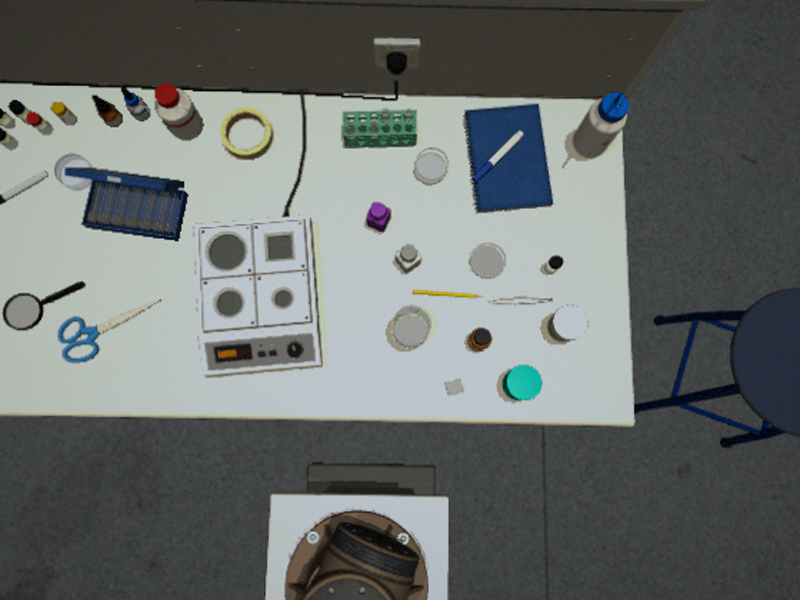

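View pics/side0.png

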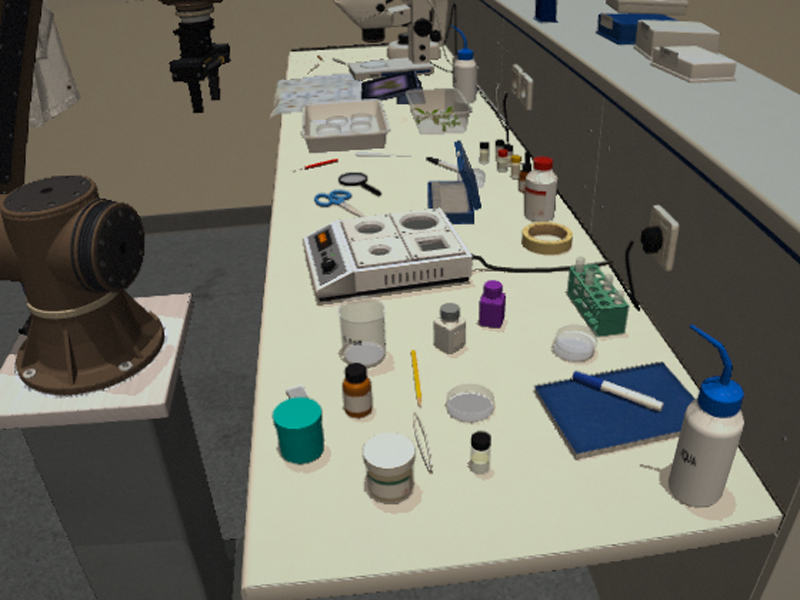

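Candidates in the top view (800x600 pixels):
- **Vial:** (555,264). The small bottles at the back left, (5–60,110), are not meant.
- **Amber bottle:** (480,339). The brown dropper at the back, (108,108), is not meant.
- **Square bottle:** white with grey cap at (407,256). The purple one at (378,215) is not meant.
- **Jar:** white lid at (569,322). The turquoise jar at (522,382), beaker at (411,328) and dishes are not meant.
- **Blocks:** large round (226,251), square (281,247), middle round (230,302), small round (283,298).

Next come rough positions, then wrist views over the vessels and the warmer.

```bash
cat > h.py <<'E'
from workcell import *
import cv2, numpy as np
from scipy.spatial.transform import Rotation as R
def cast(f,uv,z):
    K=np.array([[f["fx"],0,f["cx"]],[0,f["fy"],f["cy"]],[0,0,1.]])
    p=cv2.undistortPoints(np.array(uv,float).reshape(-1,1,2),K,np.array(f["dist"])).reshape(-1,2)
    M=cv2.Rodrigues(np.array(f["rvec"],float))[0]; c=-M.T@np.array(f["tvec"],float)
    d=np.c_[p,np.ones(len(p))]@M
    return c+d*((np.broadcast_to(z,len(p))-c[2])/d[:,2])[:,None]
def down(yaw):  # closing line (tool y) at angle yaw from world y (mod pi)
    return (R.from_euler('z',yaw)*R.from_euler('x',np.pi)).as_rotvec()
def best(pos,yaw,sym=np.pi):
    "orientation with closing line at yaw (mod sym), last joint nearest mid-range"
    c=[]
    for k in range(int(round(2*np.pi/sym))):
        o=down(yaw+k*sym); q=solve_ik(pos,o)
        if q is not None: c.append((abs(q[5]-read_state()["q"][5]),k,o))
    return min(c,key=lambda t:t[0])[2]
def snap(name):
    import pickle
    f=grab_frame("wrist"); pickle.dump(f,open(f"pics/{name}.pkl","wb"))
    cv2.imwrite(f"pics/{name}.png",cv2.resize(f["pixels"][:,:,::-1],(800,600),interpolation=cv2.INTER_CUBIC)); return f
E
python3 - <<'E'
from h import *
f=grab_frame("top")
n=["vial","amber","sq","jar","purple","turq","Lr","Sq","Mr","Sr","warmTL","warmBR"]
uv=np.array([(555,262),(480,337),(408,252),(569,321),(378,210),(522,382),(226,251),(281,247),(230,302),(283,298),(193,220),(322,366)])*.7
z=[54,72,72,67,72,67,62,62,62,62,58,58]
for a,p in zip(n,cast(f,uv,z)): print(a,p.round())
s=read_state();print(s["time"],s["tcp_rot"],down(0))
w=grab_frame("wrist");M=cv2.Rodrigues(w["rvec"])[0];T=R.from_rotvec(s["tcp_rot"]).as_matrix()
print("cam in tool",T.T@(-M.T@w["tvec"]-s["eef_pos"]),"axis",T.T@M[2],w["fx"])
p=[560,-215,330]
move_pose(p,best(p,0)); snap("w1"); print(read_state()["time"])
p=[560,70,330]
E
```

```text
vial [ 574. -352.   54.]
amber [ 429. -211.   72.]
sq [582. -81.  72.]
jar [ 462. -371.   67.]
purple [661. -24.  72.]
turq [ 352. -285.   67.]
Lr [580. 250.  62.]
Sq [589. 151.  62.]
Mr [486. 237.  62.]
Sr [495. 143.  62.]
warmTL [638. 315.  58.]
warmBR [374.  69.  58.]
0.15 [-4.03837049e-01 -3.11531531e+00  1.32228034e-03] [3.14159265 0.         0.        ]
cam in tool [  66.7289938     0.81540192 -170.49752862] axis [-2.37434668e-01  8.05982438e-04  9.71403175e-01] 367.89235011951456
3.4667
```

View pics/w1.png

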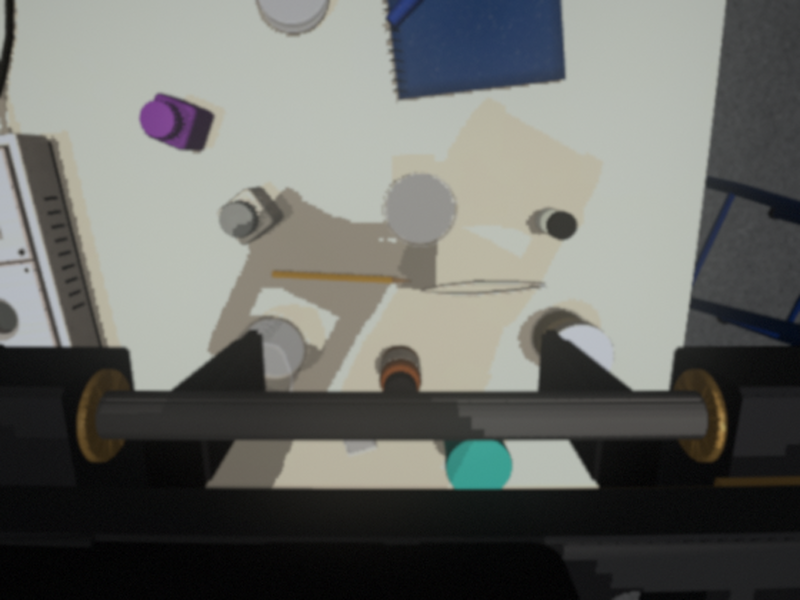

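```bash
python3 - <<'E'
from h import *
p=[520,180,330]
move_pose(p,best(p,0)); snap("w2"); print(read_state()["time"])
E
```

```text
4.9917
```

View pics/w2.png

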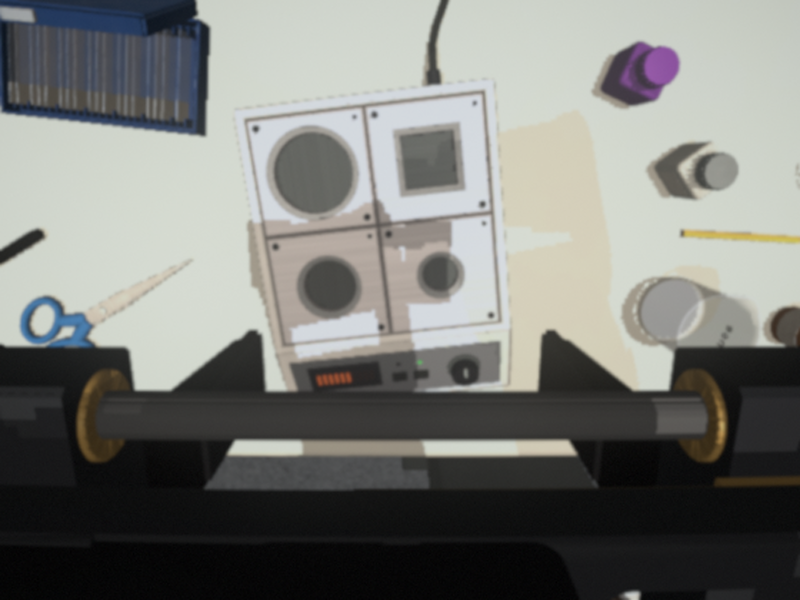

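w2 shows the rims in the warmer: large (313,172), square (430,159), middle (330,287), small (440,275). w1 shows the vial cap at (561,225) and the square cap at (239,219); the amber bottle and the jar are partly hidden by the gripper. I'll take one view for amber and jar, and one close view of the square bottle.

```bash
python3 - <<'E'
from h import *
import pickle
L=lambda n:pickle.load(open(f"pics/{n}.pkl","rb"))
p=cast(L("w2"),np.array([(313,172),(430,159),(330,287),(440,275)])*.7,62);print(p.round(1))
d=p[:,None]-p[None];print(np.hypot(d[...,0],d[...,1]).round(1))
print("vial",cast(L("w1"),[(561*.7,225*.7)],54),"sq",cast(L("w1"),[(239*.7,219*.7)],72))
p=[545,-85,240]; move_pose(p,best(p,0)); a=snap("w3")
p=[400,-290,330]; move_pose(p,best(p,0)); b=snap("w4"); print(read_state()["time"])
E
```

```text
[[580.2 252.4  62. ]
 [590.3 157.1  62. ]
 [483.8 241.6  62. ]
 [494.2 147.5  62. ]]
[[  0.   95.9  97.  135.6]
 [ 95.9   0.  136.   96.6]
 [ 97.  136.    0.   94.7]
 [135.6  96.6  94.7   0. ]]
vial [[ 576.02350117 -349.08316386   54.        ]] sq [[582.68460051 -80.83180394  72.        ]]
7.2167
```

View pics/w3.png

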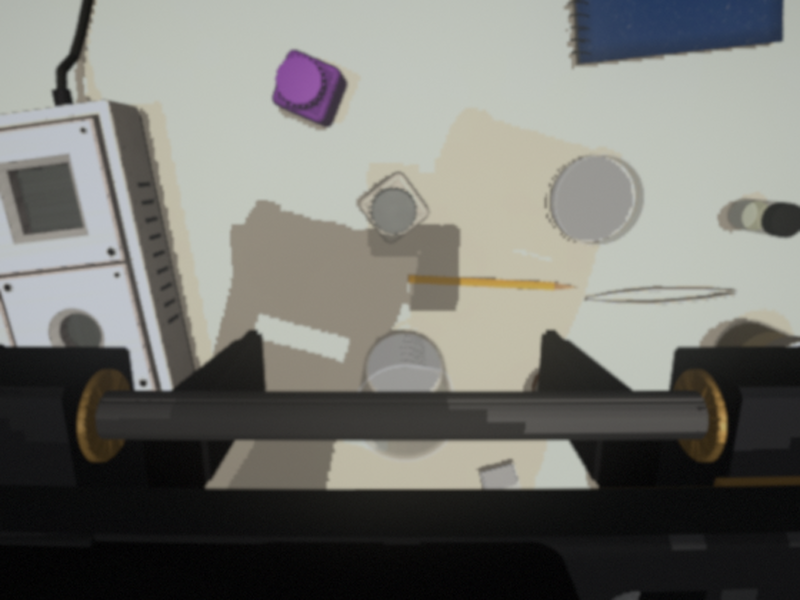

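View pics/w4.png

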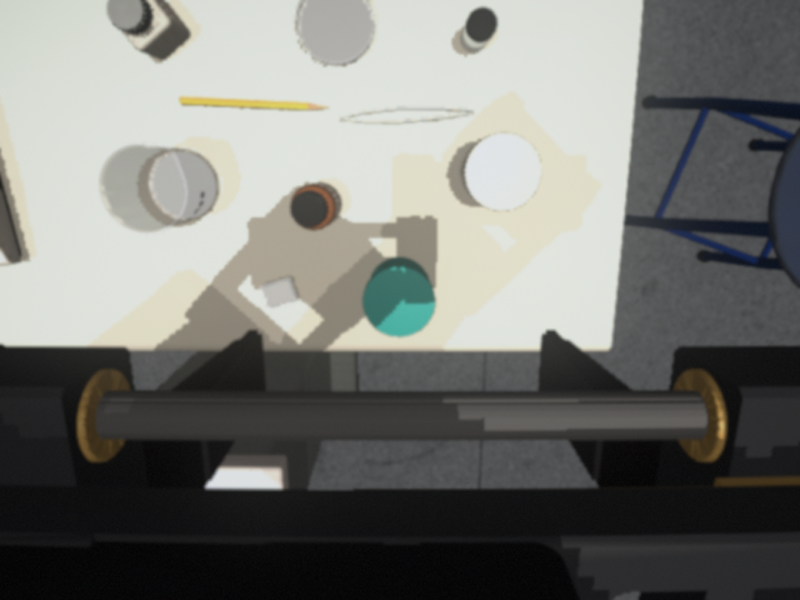

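w3 shows the square bottle with its cap at (394,210) and shoulder corners at (399,171), (430,208), (391,241), (357,204). w4 shows the jar lid at (503,171), the amber cap at (314,207) and the vial cap at (481,25).

```bash
python3 - <<'E'
from h import *
import pickle
L=lambda n:pickle.load(open(f"pics/{n}.pkl","rb"))
c=cast(L("w3"),np.array([(399,171),(430,208),(391,241),(357,204)])*.7,50)[:,:2]
e=np.roll(c,-1,0)-c; print(np.hypot(*e.T).round(1),np.degrees(np.arctan2(e[:,1],e[:,0])).round(1)%90,c.mean(0).round(1),cast(L("w3"),[(394*.7,210*.7)],72)[0].round(1))
print(cast(L("w4"),np.array([(503,171),(314,207),(481,25)])*.7,[67,72,54]).round(1))
print(cast(L("w4"),np.array([(184,185),(399,298)])*.7,[90,67]).round(1))
s=np.array([[580.2,252.4],[590.3,157.1],[483.8,241.6],[494.2,147.5]])
v=(s[0]-s[2]+s[1]-s[3])/4; u=(s[0]-s[1]+s[2]-s[3])/4; print(s.mean(0),np.degrees(np.arctan2(v[1],v[0])),np.degrees(np.arctan2(-u[0],u[1])),2*np.hypot(*v),2*np.hypot(*u))
E
```

```text
[32.4 35.  34.2 36. ] [40.6 40.3 42.3 37.5] [583.3 -78.4] [582.6 -78.6  72. ]
[[ 461.2 -369.8   67. ]
 [ 432.6 -217.3   72. ]
 [ 573.4 -350.4   54. ]]
[[ 451.2 -120.2   90. ]
 [ 355.5 -286.    67. ]]
[537.125 199.65 ] 6.049286357189416 6.177448389238832 96.78895856449746 95.25309706251024
```

```bash
cat >> h.py <<'E'
C0=np.array([537.1,199.6]); A=np.radians(6.1)
def seat(i,j): # i: +1 far, j: +1 left
    c,s=np.cos(A),np.sin(A); return C0+48*(i*np.array([c,s])+j*np.array([-s,c]))
def pick(xy,yaw,h,opening,N,hover=200,cb=None):
    p=[*xy,hover]; o=best(p,yaw); set_gripper(opening,N); move_pose(p,o)
    movel([*xy,h-19+25],rate=220); movel([*xy,h-19],rate=70)
    set_gripper(0,N); s=read_state(); print("grip",s["finger_gap"],s["gripper_force"],s["time"])
    movel([*xy,h-19+150],rate=220)
def over(xy,yaw,h):
    p=[*xy,h-19+150]; o=best(p,yaw); move_pose(p,o)
    s=read_state(); print("gap",s["finger_gap"],"t",s["time"])
def lower(xy,h):
    movel([*xy,h-19+75],rate=200)
    hit=movel([*xy,h-19+45],rate=35,contact_N=4); s=read_state()
    print("hit",hit,"underside z",s["eef_pos"][2]-h+19,s["contact_force"],s["wrist_torque"],s["time"])
def release(xy,opening):
    set_gripper(opening); z=read_state()["eef_pos"][2]; movel([*xy,z+90],rate=220); print(read_state()["time"])
E
python3 - <<'E'
from h import *
for k in((1,1),(1,-1),(-1,1),(-1,-1)): print(seat(*k).round(1))
pick((574.5,-350),0,42,60,10)
over(seat(-1,-1),A,42); snap("v1")
lower(seat(-1,-1),42)
E
```

```text
[579.7 252.4]
[589.9 157. ]
[484.3 242.2]
[494.5 146.8]
grip 24.557886487479127 9.999774992465973 10.9083
gap 24.830281714342473 t 13.5667
hit True underside z 47.29921875566964 [ 0.22398462 -0.22619091  0.2916862 ] [-0.04872798  0.0923972   0.02313435] 14.875
```

The vial has bottomed at the bore floor. I'll release it, then check the amber position with a colour mask from a closer look before gripping.

```bash
python3 - <<'E'
from h import *
release(seat(-1,-1),42)
p=[405,-217,230]; move_pose(p,best(p,0)); f=snap("a1")
g=f["pixels"].astype(int); m=(g.max(2)<75).astype(np.uint8); m[240:]=0
n,l,st,ce=cv2.connectedComponentsWithStats(m)
for i in range(1,n):
    if st[i,4]>150: print(st[i],ce[i].round(1),cast(f,[ce[i]],72)[0].round(1))
print(read_state()["time"])
E
```

```text
15.9917
[263 153  30  24 450] [276.7 166. ] [ 426.5 -211.4   72. ]
[539 160  21  12 221] [549.3 165.2] [ 428.1 -460.2   72. ]
[535 183  25  11 201] [547.9 187.1] [ 407.7 -462.4   72. ]
17.4583
```

View pics/a1.png

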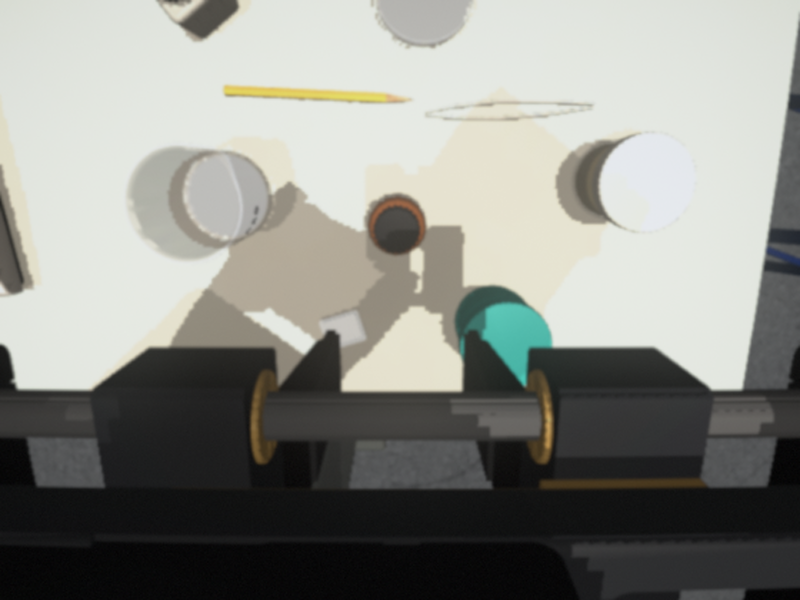

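a1 shows the amber cap at (397,228), so about (430,-213). The earlier w4 estimate was off by about 4 mm. Grip it on the cap, closing along x and clear of the beaker and the turquoise jar.

```bash
python3 - <<'E'
from h import *
pick((430,-213),np.pi/2,64,60,20)
over(seat(-1,1),A+np.pi/2,64); snap("a2")
lower(seat(-1,1),64)
E
```

```text
grip 34.85608760336772 27.862390073714778 21.2667
gap 34.78647400248661 t 23.775
hit True underside z 48.954042614044326 [-0.38586728  0.10530913  7.99257275] [-0.15059788  0.37505255 -0.05199624] 25.0583
```

The gap is 35 mm rather than 29, so the fingertips probably sit on the shoulder. I'll check how the bottle stands from the side before releasing.

```bash
python3 - <<'E'
from h import *
f=grab_frame("side")["pixels"][130:220,200:350,::-1]
cv2.imwrite("pics/s1.png",cv2.resize(f,None,fx=5,fy=5,interpolation=cv2.INTER_CUBIC))
E
```

```text
(no output)
```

View pics/s1.png

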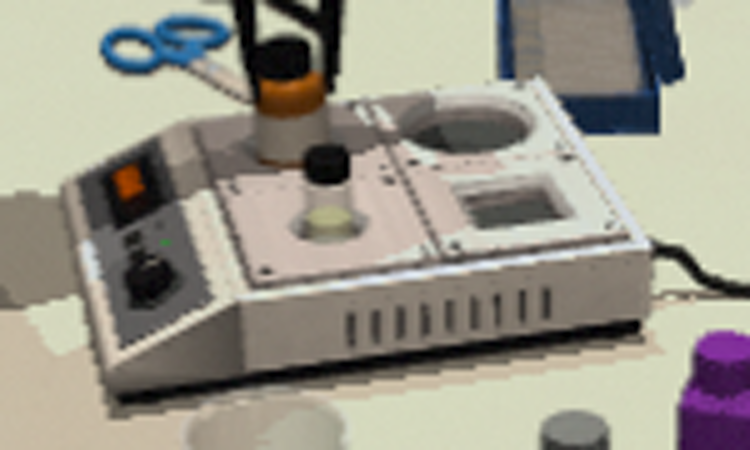

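The bottle is upright with about 60 mm showing above the block (58 expected), so it is seated. Release it, then do the square bottle (cap (582.6,-78.6), sides at about 40°).

```bash
python3 - <<'E'
from h import *
release(seat(-1,1),56)
pick((583,-78.7),np.radians(40),40,70,20)
over(seat(1,-1),A,40)
lower(seat(1,-1),40)
f=grab_frame("side")["pixels"][130:220,200:350,::-1]
cv2.imwrite("pics/s2.png",cv2.resize(f,None,fx=5,fy=5,interpolation=cv2.INTER_CUBIC))
E
```

```text
26.275
grip 38.31760834979991 19.584475457668304 30.0333
gap 38.33333992319291 t 31.8083
hit True underside z 47.66459849343285 [ 0.552639   -0.01725785  1.48856685] [ 0.03259391  0.04721874 -0.00964697] 33.0583
```

View pics/s2.png

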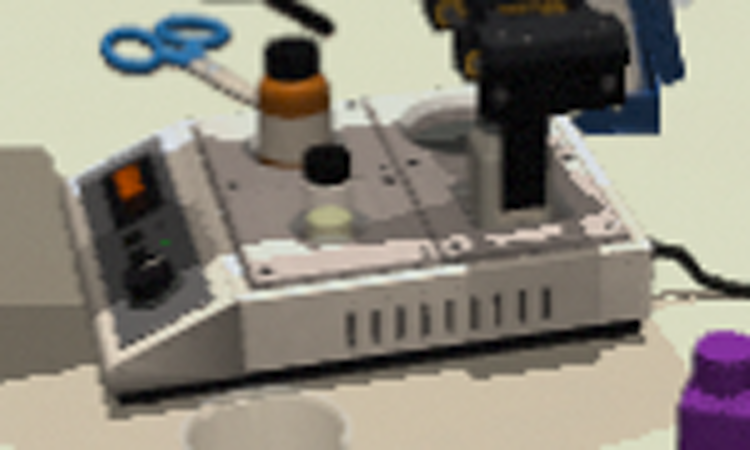

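The square bottle sits at floor height, and the amber bottle and vial stand upright. Release it and do the jar.

```bash
python3 - <<'E'
from h import *
release(seat(1,-1),60)
pick((461.5,-370),0,59,95,20)
over(seat(1,1),A,59)
lower(seat(1,1),59)
f=grab_frame("side")["pixels"][130:220,200:350,::-1]
cv2.imwrite("pics/s3.png",cv2.resize(f,None,fx=5,fy=5,interpolation=cv2.INTER_CUBIC))
E
```

```text
34.2917
grip 60.51973696826715 20.00004264526069 38.9667
gap 60.92675479431704 t 42.0583
hit True underside z 47.71592362669462 [-0.56715454 -0.61953073  2.82491921] [ 0.0271077   0.06415804 -0.02962146] 43.3083
```

View pics/s3.png

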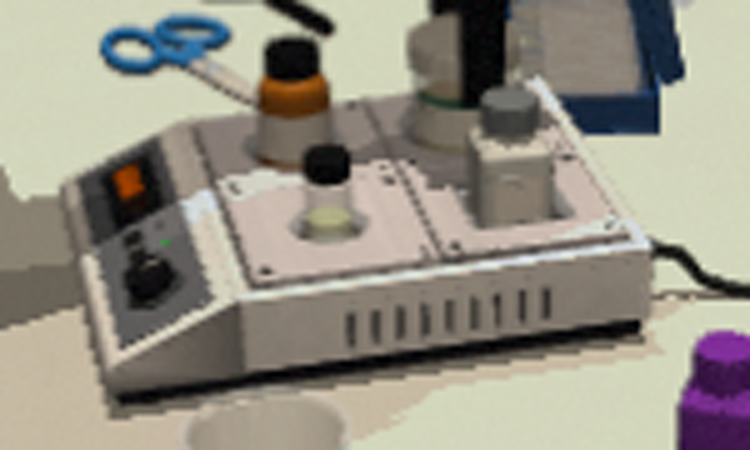

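The jar is on its floor. Release and back off, then take one overhead check, mainly of the amber bottle.

```bash
python3 - <<'E'
from h import *
release(seat(1,1),78)
p=[470,200,330]; move_pose(p,best(p,0)); snap("end"); print(read_state()["time"])
E
```

```text
44.475
45.325
```

View pics/end.png

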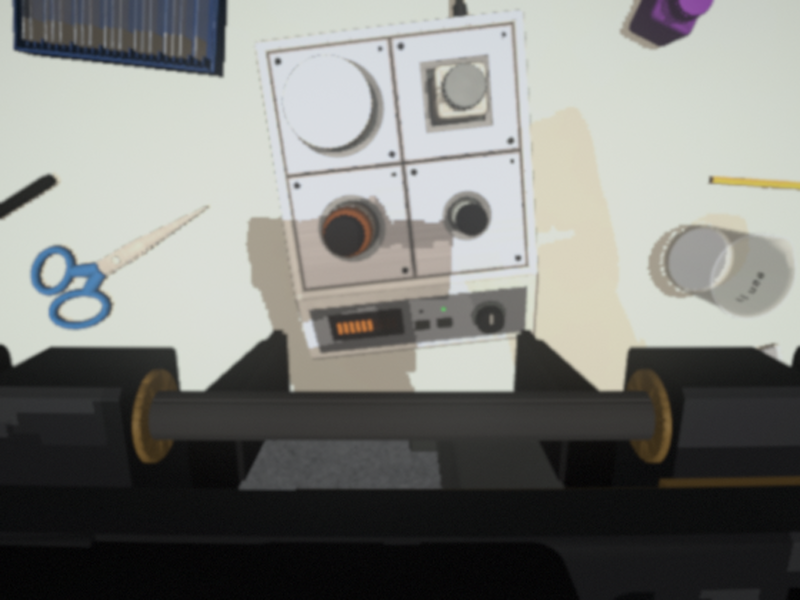

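All four stand in their blocks: amber cap (345,234), vial cap (470,217), square cap (464,87), jar lid (327,103). I'll check numerically that the tops sit above their seats.

```bash
python3 - <<'E'
from h import *
import pickle
f=pickle.load(open("pics/end.pkl","rb"))
p=cast(f,np.array([(345,234),(470,217),(464,87),(327,103)])*.7,[120,102,120,115])[:,:2]
for a,s in zip(p,[(-1,1),(-1,-1),(1,-1),(1,1)]): print(a.round(1),(a-seat(*s)).round(1))
rim=cast(f,np.array([(353,229),(468,215),(457,92),(332,104)])*.7,62)[:,:2]; print(rim.round(1))
E
```

```text
[486.6 241.9] [ 2.3 -0.3]
[497.  149.5] [2.6 2.7]
[587.2 158.4] [-2.7  1.5]
[577.4 252.8] [-2.4  0.4]
[[483.1 241.4]
 [494.7 146. ]
 [591.2 157.3]
 [582.2 256. ]]
```

Everything is within the fit. The amber contact was about 1 mm high, so I'll touch its cap lightly to confirm the depth (top should be at 120).

```bash
python3 - <<'E'
from h import *
set_gripper(0)
for xy in((485.5,242),(588.5,157.7)):
    o=best([*xy,160],A); move_pose([*xy,160],o); movel([*xy,135],rate=100)
    print(movel([*xy,114],rate=20,contact_N=2.5),read_state()["eef_pos"].round(2)); movel([*xy,175],rate=150)
p=[470,150,330]; move_pose(p,best(p,0)); f=snap("end2"); print(read_state()["time"])
E
```

```text
True [485.52 242.02 120.29]
True [588.51 157.67 120.3 ]
52.1083
```

View pics/end2.png

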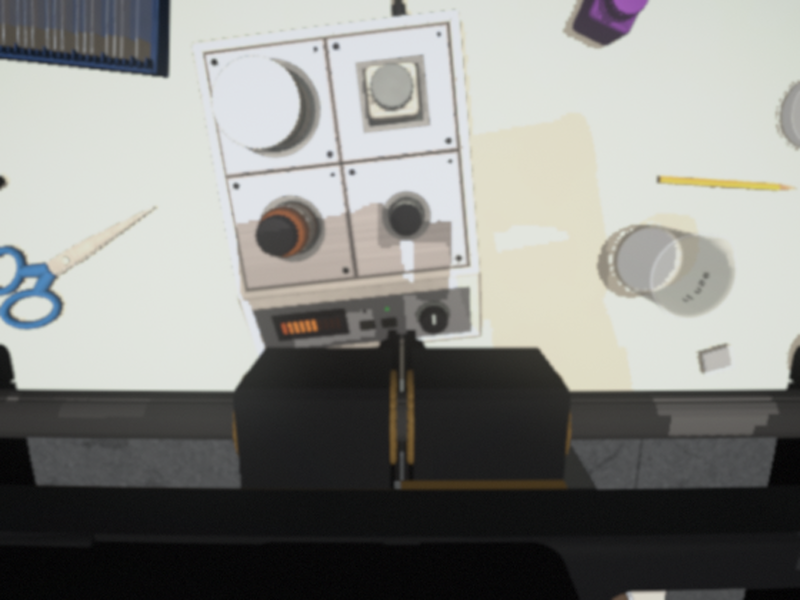

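The amber and square caps both read 120.3 mm, so both are fully seated. All four vessels are upright in their bores: amber (283,233), vial (406,216), square (391,87), jar (256,103).

```bash
python3 -c "
from workcell import *
print(close_job())"
```

```text
the job is handed in; nothing more can be done
None
```

The vial, amber bottle, square bottle and jar each stand upright on the floor of their matching bores, released and clear of the gripper, and the job was handed in at about 52 s of the 104 s allowed.

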